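# Sweep the washers through the tray's gate into its slot

### The arm

A 6-joint arm with a two-finger parallel gripper is mounted at the origin on the work surface; the furniture and walls round the work are solid. World frame = base frame: x ahead of the robot, y to its left, z up, the work surface at z = 0. Lengths are in m, angles in degrees, forces in N, time in s.
With the tool pointing down it reaches from about 0.275 to 1 m from the base axis. Payload 8.4 kg.
Tool frame: the origin (TCP) lies between the finger pads; the fingertips stand 11 mm ahead of it and the grasp point (between the pads) lies 8 mm behind it (env.tcp_to_tips is the distance from the TCP to the fingertips, in m); z points along the fingers, y is the direction in which the jaws open and shut (so a half turn about z gives the same grasp; the last joint's range is limited). The gripper opens to 85 mm and grips with 20 to 120 N. Pads are 22 mm wide; open, the fingers measure 114 mm over their backs; the gripper's body (76 mm by 85 mm) begins 54 mm behind the grasp point. The pads swing forward as they close: fully open they stand 13 mm farther back than shut.
Start: joints at [-74.794, 20.225, 93.587, -0, 66.188, -0.138], TCP at [0.165, -0.603, 0.242] pointing down, gripper open.
Joint ranges: [-150.9, 150.9], [-52.94, 120.26], [3.33, 152.33], [-74.26, 254.26], [0, 154.13], [-172.89, 172.89]. Speed limits (degrees/s): [127.2, 127.2, 159.86, 180, 180, 180].

### API

Orientations are given as [roll, pitch, yaw] about the fixed x, y, z axes, in that order (R = Rz(yaw) Ry(pitch) Rx(roll)).
In Python, from station import env, capture, camera_params, order gives the robot as it stands.
- The arm moves only by the shell command python3 -m crank 'ROWS' [FORCE]. ROWS is JSON, a list of rows, each a list of 5 numbers: the gripper's target within -1 to 1 (fully open at 1, half-way at 0, shut at -1), then the shift along the tool's x, y, z in m, then the turn about the tool's z in rad. In form: [[jaw, dx, dy, dz, turn], ...]. A call has 1 to 5 rows; each row shifts and turns the pose as measured when the row begins, along the tool's axes as they then stand; what a row does not reach is not made up. A row lasts 1/12 s, in which the tool goes at most 41.7 mm and 7.16 degrees, less where a joint would pass 70% of its speed; a pose out of reach is approached as far as the arm can. A call is refused whole if a number of a shift passes 0.0417 or a number of a turn 0.125, either way. A call with a gripper value outside its range is refused whole. The fingers move at their own pace and stop on an object; FORCE is the grip in N (left out, the last holds). Time passes only in rows, so rows that do not move let the fingers close. It gives the time, the measured TCP pose, the force and the opening at its end, in the units of the state.
- env.read_state(): the state, without advancing time (a new reading comes with each control period).
- capture(name): name is "scene" or "top" or "wrist"; returns the picture (400x640x3 uint8, blue, green, red); there is no depth.
- camera_params(name): a dict with "fx", "fy", "cx", "cy" (pixels), "k1" (the pictures are not rectified: a ray, as slopes to the right and down, at radius r is drawn at 1 + k1 r^2 times it, then the intrinsics apply), "R" (3x3) and "t" (3): a world point X has camera coordinates R X + t; the wrist camera has in their place "hand_eye" (4x4, takes a point from camera to tool coordinates, whose origin is the TCP and whose axes are the flange's). Camera axes: x right, y down, z forward; pixel columns grow to the right and rows downward; lengths in m; the calibration is good to about 2 mm. A picture is of the moment at which its call begins: read the wrist's pose just before it. camera_params takes no time and is no camera call.
- order.job_done(): hands the job in, once; it reports no verdict.
The state is a dict: "t": time; "qpos": joint angles; "joint_velocities": joint speeds; "joint_torque": joint torques, N m; "eef_pos": TCP position; "tcp_rot": TCP orientation; "force": force on the tool from outside, world axes, zero at the start; "torque": the same for the moment, N m; "opening": opening from 0.0 (shut) to 1.0 (fully open).
Only numpy, scipy, OpenCV 4.12 (cv2) and the standard library are available. Lean on these libraries where they do the work, as an engineer would, in place of code of your own. Each camera call takes 0.05 s, during which the arm holds its last target. There are 200 camera calls.

### The job

Push the three loose steel washers across the white deck of the sorting tray and through the narrow gate, one after another, so that each drops into the sunken slot behind it before the next one goes through. Only push them with the fingertips, do not lift them, and leave the crucible and the stirring bar on the deck where they are.

Things in the scene. Friction and masses are not known exactly. Their poses are not given: they have to be found in the camera images.
- tray: Fixed sorting tray, 270 (its x) by 240 mm (its y). Origin: centre of its underside, on the bench; x points from the deck to the slot, away from the robot, z up. The flat white deck lies 50 mm above the bench, at x -130 to 70, y -115 to 115 mm, with rims 8 mm above it on the near and both long sides; at its far edge stands a cross wall 6 mm thick, 12 mm above the deck, with the gate in its middle.
- gate (a point): Middle of the gate, a 36 mm wide gap (tray y -18 to 18 mm) in the cross wall (tray x 70 to 76 mm). The point lies at deck height on the deck's far edge (tray x 70, y 0, 50 mm above the bench), flush with the wall's near face: a washer whose centre is pushed past it tips over the edge and falls into the slot. Axes as the tray's.
- slot (a point): Middle of the floor of the open slot behind the gate: a pocket 60 mm (tray x 70 to 130 mm) by 100 mm (tray y -50 to +50 mm), its floor 46 mm below the deck, its end wall 12 mm higher than the deck.
- washer_a_mid (a point): Centre (half-way up) of one of three equal loose steel washers: 26 mm outside, 12 mm hole, 8 mm thick, about 26 g, lying flat on the deck. Each starts with at least 8 mm clear of its neighbours and may slide freely.
- washer_b_mid (a point): Centre (half-way up) of one of three equal loose steel washers: 26 mm outside, 12 mm hole, 8 mm thick, about 26 g, lying flat on the deck. Each starts with at least 8 mm clear of its neighbours and may slide freely.
- washer_c_mid (a point): Centre (half-way up) of one of three equal loose steel washers: 26 mm outside, 12 mm hole, 8 mm thick, about 26 g, lying flat on the deck. Each starts with at least 8 mm clear of its neighbours and may slide freely.
- crucible: Small white porcelain crucible, 35 mm wide and 26 mm high, loose, standing in one near corner of the deck; origin at the centre of its underside. To be left alone.
- stir_bar: White stirring bar, 9 x 30 x 9 mm, loose, lying in the other near corner of the deck; origin at the centre of its underside. To be left alone.

How it is judged:
By the outcome, as a careful person would: the job done as asked, in the order asked, and still so for the second after the job is handed in, with the robot touching nothing.
It also fails if it takes over 64 s, if anything falls off the work surface, if the arm or the gripper's body presses on something with over 40 N, if the wrist force passes 120 N, or if a joint passes its speed limit or range.

## Working session

There is one attempt and no reset: what is moved stays moved. The work goes in short steps, Python scripts to look and compute and a shell command to move; the robot and the scene stay as the last step left them, time stands still between calls to the robot, and variables do not carry over. Pictures are saved under pics/ and viewed, about 8 in all and at most 12, crops included, and the job is handed in when it is done.

```bash
ls; mkdir -p pics
python3 - <<'E'
from station import env,capture,camera_params
import cv2,json
print(env.read_state())
for n in("top","scene"):
    cv2.imwrite(f"pics/{n}0.png",capture(n)); print(n,camera_params(n))
print(camera_params("wrist"))
E
```

```text
pics
{'t': 0.0, 'qpos': array([-7.47944401e+01,  2.02635052e+01,  9.36291652e+01,  1.43470534e-03,
        6.61879718e+01, -1.36808347e-01]), 'joint_velocities': array([-0.05754769, -0.05136397,  0.03198314, -0.05118949, -0.04159551,
       -0.0473686 ]), 'joint_torque': array([ 2.04285247e-04, -6.05241537e+01, -3.42064476e+01, -4.73496084e-05,
        9.16445075e-03,  2.03057078e-05]), 'eef_pos': array([ 0.16525969, -0.60227553,  0.2415499 ]), 'tcp_rot': array([-1.79919361e+02, -1.50430925e-03,  1.53417870e+01]), 'force': array([-0.57986249,  0.40101155, -1.23232676]), 'torque': array([-0.00639893, -0.02624612, -0.01155741]), 'opening': 0.9980812670343752}
top {'fx': 453.6626233821696, 'fy': 453.6626233821696, 'cx': 321.24967733905925, 'cy': 196.9473438776189, 'k1': -0.010126681419984795, 'R': array([[-0.0071536 , -0.99959136, -0.02767558],
       [-0.9973356 ,  0.00914129, -0.07237501],
       [ 0.07259843,  0.0270841 , -0.99699344]]), 't': array([0.01220882, 0.54541304, 0.86940992])}
scene {'fx': 419.55225699062794, 'fy': 419.55225699062794, 'cx': 318.7516151746741, 'cy': 192.84025636466842, 'k1': -0.056350045282224946, 'R': array([[ 0.94507788, -0.32663835, -0.01162719],
       [-0.19049217, -0.5215549 , -0.83168096],
       [ 0.26559468,  0.78821817, -0.55513204]]), 't': array([-0.51120626,  0.13131658,  0.7518636 ])}
{'fx': 323.16180321003435, 'fy': 323.16180321003435, 'cx': 315.24571533823433, 'cy': 202.8040333811551, 'k1': -0.053344406764697386, 'hand_eye': array([[-8.27806204e-04, -9.59635470e-01, -2.81245586e-01,
         7.24926793e-02],
       [ 9.99999548e-01, -9.25844729e-04,  2.15710447e-04,
        -5.73396843e-04],
       [-4.67393139e-04, -2.81245281e-01,  9.59635803e-01,
        -1.32012759e-01],
       [ 0.00000000e+00,  0.00000000e+00,  0.00000000e+00,
         1.00000000e+00]])}
```

View pics/top0.png

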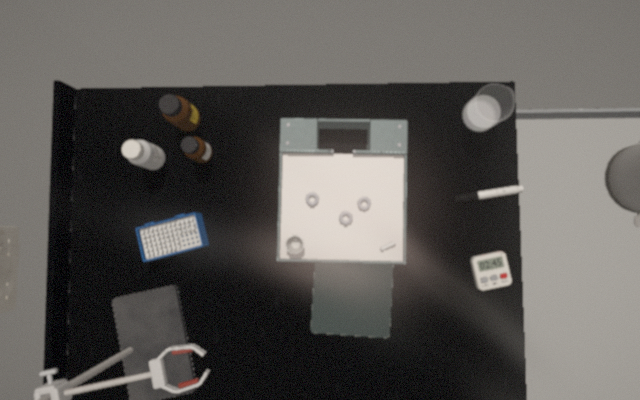

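View pics/scene0.png

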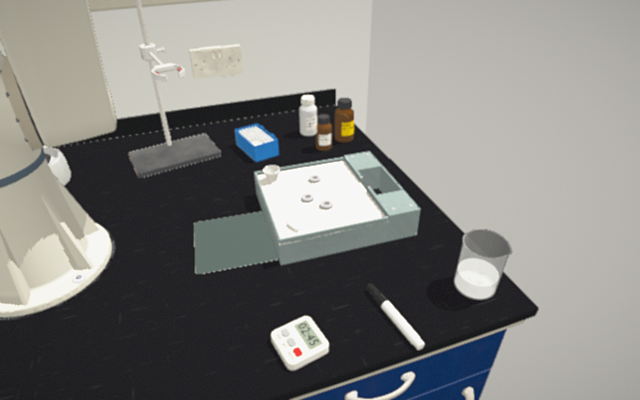

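Top view: the deck spans about (279–406, 153–262), with the gate gap near (344,152). The washers are at (312,200), (364,204) and (346,219), the crucible at (295,246) and the stir bar at (388,247). The arm is out of the way. Next I'll convert these to world coordinates.

```bash
cat > h.py <<'E'
import numpy as np,cv2
from station import env,capture,camera_params
from scipy.spatial.transform import Rotation as Ro
def pose():
    s=env.read_state(); return np.array(s["eef_pos"]),Ro.from_euler("xyz",s["tcp_rot"],degrees=True).as_matrix()
def cam(name,P=None):
    c=camera_params(name)
    if name=="wrist":
        p,R=P; H=c["hand_eye"]; Rw=R@H[:3,:3]; o=R@H[:3,3]+p   # camera->world
    else: Rw=np.array(c["R"]).T; o=-Rw@np.array(c["t"])
    K=np.array([[c["fx"],0,c["cx"]],[0,c["fy"],c["cy"]],[0,0,1]]); d=np.array([c["k1"],0,0,0,0.])
    return Rw,o,K,d
def toplane(C,uv,z):
    Rw,o,K,d=C
    q=cv2.undistortPoints(np.array(uv,float).reshape(-1,1,2),K,d).reshape(-1,2)
    r=np.c_[q,np.ones(len(q))]@Rw.T
    return o+r*((z-o[2])/r[:,2])[:,None]
def topix(C,X):
    Rw,o,K,d=C; R=Rw.T
    return cv2.projectPoints(np.array(X,float).reshape(-1,3),cv2.Rodrigues(R)[0],-R@o,K,d)[0].reshape(-1,2)
E
python3 - <<'E'
from h import *
im=cv2.imread("pics/top0.png"); C=cam("top")
g=cv2.cvtColor(im,cv2.COLOR_BGR2GRAY)
m=((im.min(2)>150)).astype(np.uint8)
m[:, :270]=0; m[:,415:]=0; m[:110]=0;m[275:]=0
cs,_=cv2.findContours(m,cv2.RETR_EXTERNAL,cv2.CHAIN_APPROX_NONE)
c=max(cs,key=cv2.contourArea); b=cv2.boxPoints(cv2.minAreaRect(cv2.convexHull(c)))
print("box px",b.round(1).tolist()); W=toplane(C,b,.05); print(W.round(4).tolist())
print("edges",[np.linalg.norm(W[i]-W[i-1]).round(4) for i in range(4)])
print("rows",[int(r) for r in (153,)],g[145:160,325:362:2])
M=cv2.fillPoly(np.zeros_like(m),[c],1)
d=((g<np.median(g[m>0])-22)&(M>0)).astype(np.uint8)
n,l,st,ce=cv2.connectedComponentsWithStats(d)
for i in range(1,n):
    if st[i,4]>8: print(st[i].tolist(),ce[i].round(1),toplane(C,ce[i],.056).round(4))
cv2.imwrite("pics/crop0.png",cv2.resize(im[110:275,265:420],None,fx=4,fy=4,interpolation=cv2.INTER_CUBIC)[:600])
E
```

```text
box px [[278.70001220703125, 259.79998779296875], [280.70001220703125, 152.6999969482422], [404.79998779296875, 155.0], [402.79998779296875, 262.20001220703125]]
[[0.4255, 0.0878, 0.05], [0.6289, 0.0839, 0.05], [0.6217, -0.1523, 0.05], [0.4199, -0.1445, 0.05]]
edges [np.float64(0.2324), np.float64(0.2035), np.float64(0.2363), np.float64(0.202)]
rows [153] [[ 66  66  65  69  69  66  64  60  65  68  70  65  64  69  68  66  65  69
   67]
 [ 65  68  66  65  61  68  67  66  75  66  67  65  68  70  70  63  67  66
   61]
 [ 71  66  64  67  67  66  66  65  63  69  69  65  63  67  61  67  64  70
   64]
 [ 81  83  86  95  77  64  68  64  66  65  72  67  69  67  74  72  70  67
   72]
 [115 110 106 120 106  64  69  69  68  71  71  68  66  68 105 109  98  96
   93]
 [138 131 121 143 129  65  71  66  67  63  68  64  66  78 143 146 129 128
  127]
 [139 136 128 150 135  73  69  71  66  67  63  67  69  84 155 160 143 140
  142]
 [130 125 124 142 132  97  98  96  95  87  84  85  86  93 142 151 134 135
  134]
 [127 129 123 129 142 154 149 151 151 140 136 136 139 136 132 133 123 121
  123]
 [141 140 139
[... 225 characters left out ...]
168]
 [214 213 213 215 217 219 220 218 220 218 219 218 217 218 201 195 196 198
  197]
 [219 218 218 218 220 218 220 218 219 219 219 219 219 219 215 214 214 214
  213]
 [218 220 218 218 219 218 218 218 219 217 218 219 219 220 219 218 219 219
  220]]
[279, 154, 125, 109, 734] [317.3 234.4] [[0.4727 0.0147 0.056 ]]
[342, 154, 63, 9, 72] [375.5 156.3] [[ 0.6189 -0.0961  0.056 ]]
[402, 169, 3, 35, 36] [403.  186.5] [[ 0.5612 -0.1468  0.056 ]]
[306, 194, 13, 14, 127] [311.9 200.2] [[0.537  0.0244 0.056 ]]
[357, 198, 14, 14, 124] [363.6 204.2] [[ 0.5285 -0.0725  0.056 ]]
[339, 213, 14, 14, 130] [345.4 219.1] [[ 0.5008 -0.0382  0.056 ]]
[380, 244, 16, 8, 47] [388.  247.6] [[ 0.4473 -0.1166  0.056 ]]
```

View pics/crop0.png

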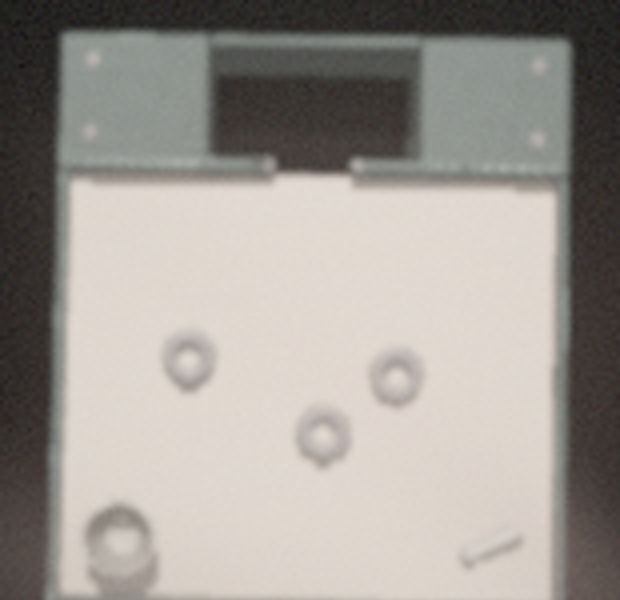

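Tray yaw is about −1.7° and the gate is near (0.628, −0.034). The deck measures 0.203×0.234 m, which matches the given size. I'll move above the tray and set the jaws about 16 mm apart, so the two fingertips cradle a washer.

```bash
for i in 1 2 3; do python3 -m crank '[[-0.62,0.029,-0.029,0,0],[-0.62,0.029,-0.029,0,0],[-0.62,0.029,-0.029,0,0],[-0.62,0.029,-0.029,0,0],[-0.62,0.029,-0.029,0,0]]' 20 ; done; python3 -m crank '[[-0.62,0.0,0,0,0.12],[-0.62,0.0,0,0,0.12],[-0.62,0,0,0,0.05],[-0.62,0,0,0,0]]'
```

```text
t: 0.52
eef_pos: [0.2653, -0.4245, 0.2387]
tcp_rot: [-179.9, 0.1, 14.8]
force: [0.7, -0.3, 0.2]
opening: 0.298
t: 0.93
eef_pos: [0.3671, -0.2427, 0.2379]
tcp_rot: [-179.9, 0.1, 14.7]
force: [1.2, -0.3, 0.4]
opening: 0.19
t: 1.35
eef_pos: [0.4695, -0.061, 0.2379]
tcp_rot: [-179.9, 0.1, 14.7]
force: [0.2, -2.2, 0.2]
opening: 0.191
t: 1.68
eef_pos: [0.473, -0.0516, 0.2371]
tcp_rot: [-179.8, 0.1, -2.0]
force: [-0.6, -0.1, 0.3]
opening: 0.19
```

```bash
cat > look.py <<'E'
from h import *
import sys
P=pose(); im=capture("wrist"); np.savez("pics/"+sys.argv[1],p=P[0],R=P[1]); cv2.imwrite(f"pics/{sys.argv[1]}.png",im)
C=cam("wrist",P); g=cv2.cvtColor(im,cv2.COLOR_BGR2GRAY)
print(P[0].round(4),np.degrees(np.arctan2(P[1][1,0],P[1][0,0])).round(2))
cs,hi=cv2.findContours(cv2.adaptiveThreshold(g,255,cv2.ADAPTIVE_THRESH_MEAN_C,cv2.THRESH_BINARY_INV,51,12),cv2.RETR_CCOMP,cv2.CHAIN_APPROX_NONE)
for c in cs:
    if len(c)<20: continue
    W=toplane(C,c.reshape(-1,2),.057)[:,:2].astype(np.float32)
    (x,y),r=cv2.minEnclosingCircle(W); a=cv2.contourArea(W)
    if .004<r<.022 and a>.6*np.pi*r*r and .38<x<.7 and -.2<y<.15: print("circle",round(x,4),round(y,4),"r",round(r,4),"px",c.reshape(-1,2).mean(0).round(0))
E
python3 look.py w1
```

```text
[ 0.473  -0.0516  0.2371] -2.02
circle 0.5038 -0.0374 r 0.0145 px [301. 153.]
circle 0.5041 -0.0371 r 0.0055 px [301. 153.]
circle 0.5294 -0.0715 r 0.0144 px [336. 124.]
circle 0.5297 -0.0713 r 0.0057 px [335. 124.]
circle 0.5387 0.0246 r 0.0149 px [233. 119.]
circle 0.539 0.0244 r 0.0056 px [233. 118.]
```

View pics/w1.png

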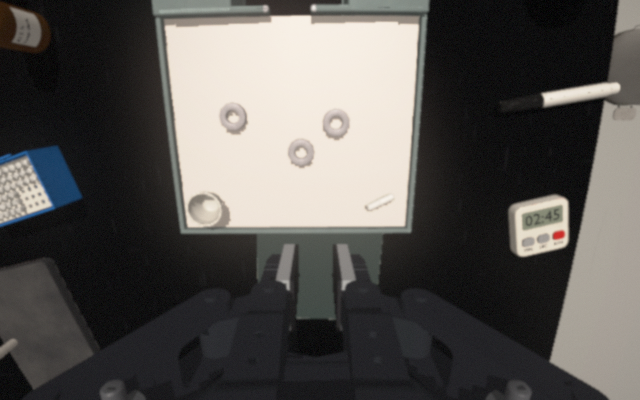

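Wrist view: the washers are at (233,119), (336,124) and (301,153), and the three radii match. The gate ends are at about (269,10) and (312,9), and the fingertips at about (291,246) and (342,246). The two cameras agree to within 3 mm. Next I'll get the gate position, tray yaw and tip position in tool coordinates.

Run:
```python
from h import *
z=np.load("pics/w1.npz"); C=cam("wrist",(z["p"],z["R"])); im=cv2.imread("pics/w1.png")
print("gate ends",toplane(C,[[269.5,9],[311.5,8.5]],.062).round(4).tolist())
W=toplane(C,[[164,17],[420,14],[407,227],[186,229]],.05); print(W.round(4).tolist())
for a,b in((0,1),(3,2),(3,0),(2,1)): d=W[b]-W[a]; print(np.degrees(np.arctan2(d[1],d[0])).round(2),np.linalg.norm(d).round(4))
for tz in (0,.005,.011):
    print(tz,topix(C,[z["p"]+z["R"]@np.array([x,y,tz]) for x in(-.011,.011) for y in(-.008,.008)]).round(0).tolist())
print(topix(C,[[.62,-.0345,.05]]))
cv2.imwrite("pics/w1c.png",np.vstack([cv2.resize(im[0:40,220:360],None,fx=5,fy=5,interpolation=cv2.INTER_CUBIC),cv2.resize(im[230:310,245:385],None,fx=5,fy=5,interpolation=cv2.INTER_CUBIC)]))
```

```text
gate ends [[0.6295, -0.0166, 0.062], [0.6284, -0.0526, 0.062]]
[[0.6316, 0.0811, 0.05], [0.6245, -0.1496, 0.05], [0.4214, -0.1453, 0.05], [0.4273, 0.0893, 0.05]]
-91.75 0.2308
-91.43 0.2347
-2.3 0.2045
-1.21 0.2031
0 [[300.0, 295.0], [334.0, 295.0], [299.0, 251.0], [335.0, 251.0]]
0.005 [[300.0, 289.0], [334.0, 289.0], [300.0, 247.0], [334.0, 247.0]]
0.011 [[301.0, 282.0], [333.0, 282.0], [300.0, 242.0], [334.0, 242.0]]
[[291.86721993  23.47443694]]
```

View pics/w1c.png

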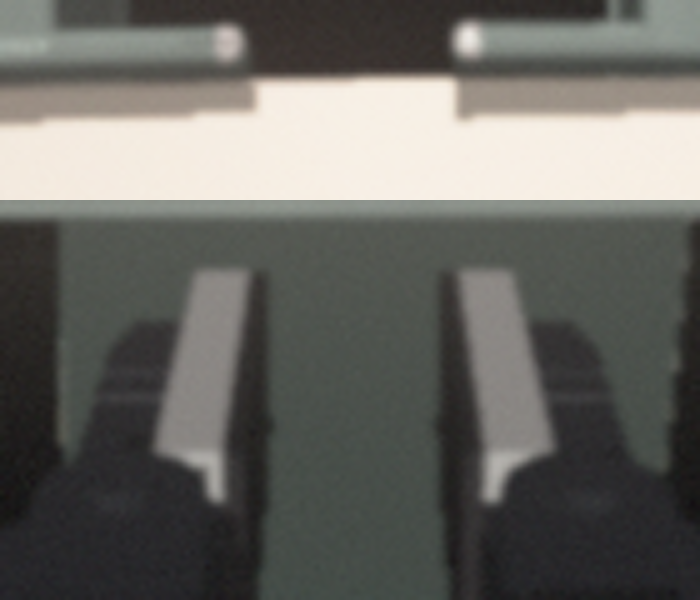

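The tips fit the geometry: front face 11 mm ahead of the TCP along tool x, inner faces at ±8 mm, tips about 9 mm below the TCP and about 29 mm across. The gate near face is at about (0.627, −0.0345), yaw −1.7°.

Plan: cradle-push the left washer diagonally to a staging point in front of the gate, turn square, then push it through.

```bash
python3 -m crank '[[-0.62,0.013,-0.033,0.035,0],[-0.62,0.013,-0.033,0.035,0],[-0.62,0.013,-0.033,0.035,0],[-0.62,0,0,0,0]]'; python3 -m crank '[[-0.62,0,0,0,0.123],[-0.62,0,0,0,0.123],[-0.62,0,0,0,0.123],[-0.62,0,0,0,0.123],[-0.62,0,0,0,0.123]]';python3 -m crank '[[-0.62,0,0,0,0.123],[-0.62,0,0,0,0.0],[-0.62,0,0,0,0]]'
```

```text
t: 2.07
eef_pos: [0.5121, 0.0324, 0.1463]
tcp_rot: [-179.9, -0.3, -1.7]
force: [-0.3, -0.1, -0.1]
opening: 0.189
t: 2.48
eef_pos: [0.51, 0.0318, 0.1433]
tcp_rot: [180.0, 0.1, -37.2]
force: [-0.0, -0.2, 0.7]
opening: 0.186
t: 2.73
eef_pos: [0.5096, 0.0299, 0.1438]
tcp_rot: [180.0, 0.1, -44.4]
force: [-0.8, 0.5, -0.4]
opening: 0.192
```

```bash
python3 -m crank '[[-0.62,-0.007,-0.016,0.03,0],[-0.62,0,0,0.03,0],[-0.62,0,0,0,0],[-0.62,0,0,0,0]]'; python3 look.py w2
```

```text
t: 3.07
eef_pos: [0.5181, 0.0453, 0.0849]
tcp_rot: [-179.8, -0.1, -43.4]
force: [0.5, 0.6, 1.1]
opening: 0.19
[0.5181 0.0453 0.0849] -43.36
circle 0.5399 0.0248 r 0.0145 px [317. 192.]
circle 0.5401 0.0251 r 0.0057 px [316. 192.]
circle 0.5052 -0.0361 r 0.0144 px [453. 160.]
circle 0.5063 -0.0349 r 0.0054 px [452. 160.]
circle 0.5309 -0.0697 r 0.0146 px [477.  72.]
```

```bash
python3 -m crank '[[-0.62,0,0,0.012,0],[-0.62,0,0,0.0095,0],[-0.62,0,0,0,0],[-0.62,0,0,0,0]]'; python3 -m crank '[[-0.62,0.008,0,0,0],[-0.62,0.010,0.0004,0,0],[-0.62,0.010,0.0004,0,0],[-0.62,0.010,0.0004,0,0],[-0.62,0.008,0,0,0]]'; python3 look.py w3
```

```text
t: 3.45
eef_pos: [0.5196, 0.0445, 0.0651]
tcp_rot: [-179.7, -0.3, -43.2]
force: [-0.5, -0.2, -0.6]
opening: 0.188
t: 3.87
eef_pos: [0.5556, 0.0095, 0.0669]
tcp_rot: [-179.6, -0.3, -43.1]
force: [0.5, -0.1, -0.4]
opening: 0.191
[0.5556 0.0095 0.0669] -43.09
circle 0.5102 -0.0361 r 0.0092 px [449. 266.]
circle 0.5328 -0.0704 r 0.0144 px [481. 185.]
```

View pics/w3.png

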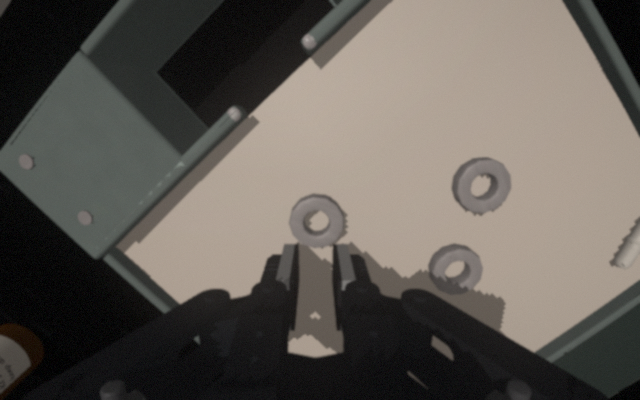

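The washer sits cradled at (318,221). The gate posts are at (308,42) and (237,113), and the other two washers are untouched. The tips run slightly high, so I'll lower them a bit, refine the gate estimate and continue.

```bash
python3 - <<'E'
from h import *
z=np.load("pics/w3.npz"); C=cam("wrist",(z["p"],z["R"]))
print("posts",toplane(C,[[308,42],[237,113]],.062).round(4).tolist(),"deck edge",toplane(C,[[312,58],[248,116]],.05).round(4).tolist())
print("washer",toplane(C,[[318,221]],.056).round(4).tolist())
E
python3 -m crank '[[-0.62,0.006,0.0006,0.003,0],[-0.62,0.010,0.001,0.002,0],[-0.62,0.010,0.001,0.001,0],[-0.62,0.006,0,0.001,0],[-0.62,0,0,0,0]]'
```

```text
posts [[0.6291, -0.0537, 0.062], [0.6295, -0.0137, 0.062]] deck edge [[0.6251, -0.0519, 0.05], [0.6271, -0.0142, 0.05]]
washer [[0.5708, -0.0047, 0.056]]
t: 4.33
eef_pos: [0.5785, -0.0156, 0.0617]
tcp_rot: [-179.6, 0.1, -43.3]
force: [-0.3, -0.4, -0.4]
opening: 0.191
```

```bash
python3 -m crank '[[-0.62,-0.010,0,0,0],[-0.62,-0.004,0,0,0],[-0.62,0,0.010,0,-0.121],[-0.62,0,0.005,0,-0.121],[-0.62,0,0,0,-0.121]]'; python3 -m crank '[[-0.62,0,0,0,-0.121],[-0.62,0,0,0,-0.121],[-0.62,0,0,0,-0.121],[-0.62,0,0,0,0],[-0.62,0,0,0,0]]'; python3 look.py w4
```

```text
t: 4.75
eef_pos: [0.5586, -0.0173, 0.0614]
tcp_rot: [-179.6, -0.1, -22.1]
force: [-0.6, 0.6, 4.3]
opening: 0.19
t: 5.17
eef_pos: [0.5573, -0.0171, 0.0614]
tcp_rot: [-179.7, -0.3, -0.4]
force: [-0.7, -0.2, 2.1]
opening: 0.192
[ 0.5573 -0.0171  0.0614] -0.43
circle 0.5938 -0.0292 r 0.0142 px [343. 194.]
circle 0.5943 -0.0287 r 0.0059 px [343. 192.]
```

```bash
python3 -m crank '[[-0.62,0.003,0.005,-0.0015,0.08],[-0.62,0.003,0.0045,0,0],[-0.62,0,0,0,0]]'; python3 -m crank '[[-0.62,0.008,0,0,0],[-0.62,0.009,0.0002,0,0],[-0.62,0.009,0.0002,0,0],[-0.62,0.006,0,0,0],[-0.62,0,0,0,0]]';  python3 look.py w5
```

```text
t: 5.47
eef_pos: [0.5624, -0.0269, 0.0622]
tcp_rot: [-179.7, -0.2, -5.5]
force: [-0.7, 0.3, 0.2]
opening: 0.192
t: 5.88
eef_pos: [0.5975, -0.0307, 0.0616]
tcp_rot: [-179.7, -0.1, -5.5]
force: [-0.3, -0.0, 0.3]
opening: 0.187
[ 0.5975 -0.0307  0.0616] -5.49
```

View pics/w5.png

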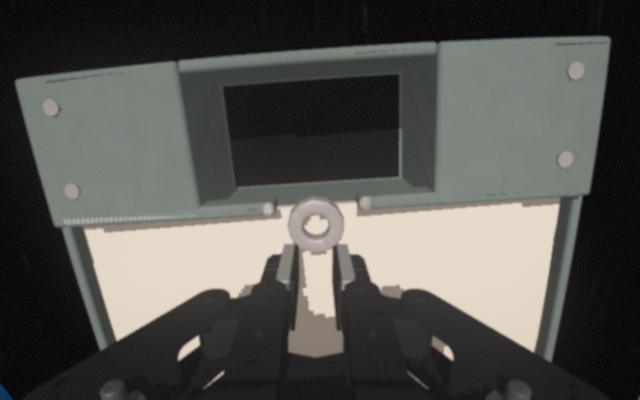

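The washer at (316,224) is centred between the gate posts (269,209) and (365,203). I'll push it 17 mm more.

```bash
python3 -m crank '[[-0.62,0.007,0,0,0],[-0.62,0.007,0,0,0],[-0.62,0.005,0,0,0],[-0.62,0,0,0,0],[-0.62,0,0,0,0]]';  python3 look.py w6
```

```text
t: 6.35
eef_pos: [0.6131, -0.032, 0.0614]
tcp_rot: [-179.7, 0.4, -5.5]
force: [-1.0, -0.4, 2.4]
opening: 0.195
[ 0.6131 -0.032   0.0614] -5.45
circle 0.6633 -0.0362 r 0.0041 px [316. 162.]
circle 0.6629 -0.0362 r 0.0107 px [316. 162.]
```

View pics/w6.png

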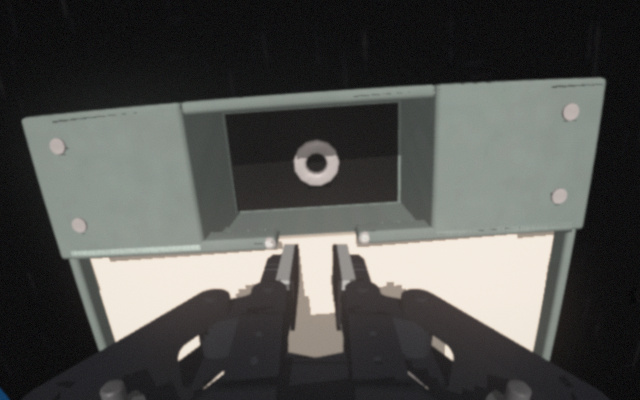

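The first washer lies flat in the slot at (316,162). Next is the right washer, diagonally at about 31°.

```bash
python3 -m crank '[[-0.62,-0.003,0,-0.025,0],[-0.62,-0.003,0,-0.025,0],[-0.62,-0.032,0.021,0,0],[-0.62,-0.032,0.021,0,0],[-0.62,-0.032,0.021,0,0]]';  python3 -m crank '[[-0.62,0,0,0,-0.12],[-0.62,0,0,0,-0.12],[-0.62,0,0,0,-0.12],[-0.62,0,0,0,-0.12],[-0.62,0,0,0,-0.12]]';python3 -m crank '[[-0.62,0,0,0,-0.03],[-0.62,0,0,0,0],[-0.62,0,0,0,0]]'; python3 look.py w7
```

```text
t: 6.82
eef_pos: [0.5093, -0.0841, 0.1129]
tcp_rot: [-179.7, -0.1, -5.2]
force: [0.7, -1.0, 0.6]
opening: 0.189
t: 7.23
eef_pos: [0.4988, -0.0868, 0.1125]
tcp_rot: [-179.6, -0.0, 30.2]
force: [-0.2, 0.7, -0.3]
opening: 0.191
t: 7.48
eef_pos: [0.4982, -0.0868, 0.1124]
tcp_rot: [-179.6, -0.1, 32.3]
force: [-0.1, -0.2, -0.2]
opening: 0.192
[ 0.4982 -0.0868  0.1124] 32.35
circle 0.5047 -0.037 r 0.0144 px [251. 179.]
circle 0.5051 -0.0373 r 0.0056 px [252. 179.]
circle 0.5306 -0.0706 r 0.0147 px [323. 173.]
circle 0.531 -0.0708 r 0.0058 px [323. 172.]
```

```bash
python3 -m crank '[[-0.62,0.004,0.003,0.025,0.026],[-0.62,0,0,0.023,0],[-0.62,0,0,0.002,0],[-0.62,0,0,0,0]]'; python3 look.py w8
```

```text
t: 7.87
eef_pos: [0.5047, -0.087, 0.0624]
tcp_rot: [-179.8, -0.2, 30.5]
force: [-0.1, 0.4, 1.1]
opening: 0.194
[ 0.5047 -0.087   0.0624] 30.47
circle 0.5057 -0.0377 r 0.0141 px [222. 216.]
circle 0.5063 -0.0373 r 0.0057 px [223. 215.]
circle 0.5312 -0.0708 r 0.0142 px [315. 205.]
```

```bash
python3 -m crank '[[-0.62,0.009,0,-0.0005,0],[-0.62,0.010,0,0,0],[-0.62,0.010,0,0,0],[-0.62,0.010,0,0,0],[-0.62,0.010,0,0,0]]';python3 -m crank '[[-0.62,0.010,0,0.0005,0],[-0.62,0.009,0,0.0005,0],[-0.62,0.008,0,0,0],[-0.62,0,0,0,0]]'; python3 look.py w9
```

```text
t: 8.33
eef_pos: [0.5514, -0.0606, 0.0672]
tcp_rot: [-179.9, -0.4, 30.3]
force: [0.0, -1.0, 0.0]
opening: 0.189
t: 8.67
eef_pos: [0.5812, -0.0436, 0.0675]
tcp_rot: [180.0, -0.6, 30.5]
force: [-0.4, 0.2, -0.8]
opening: 0.189
[ 0.5812 -0.0436  0.0675] 30.46
circle 0.6525 -0.0288 r 0.0041 px [368. 118.]
circle 0.5991 -0.0321 r 0.0058 px [313. 223.]
circle 0.6517 -0.0285 r 0.0108 px [369. 118.]
```

```bash
python3 -m crank '[[-0.62,-0.010,0,0,0],[-0.62,-0.007,0,0,0],[-0.62,0,0,0,0.12],[-0.62,0,0,0,0.12],[-0.62,0,0,0,0.12]]';python3 -m crank '[[-0.62,0,0,0,0.12],[-0.62,0,0,0,0.12],[-0.62,0,-0.010,0,0],[-0.62,0,-0.009,0.003,0],[-0.62,0,0,0,0]]'; python3 look.py w10
```

```text
t: 9.13
eef_pos: [0.5593, -0.0547, 0.066]
tcp_rot: [-179.8, -0.2, 9.4]
force: [-0.4, 0.0, 0.2]
opening: 0.187
t: 9.55
eef_pos: [0.5546, -0.0376, 0.0625]
tcp_rot: [-179.7, 0.1, -5.1]
force: [-0.3, 0.3, 0.0]
opening: 0.191
[ 0.5546 -0.0376  0.0625] -5.13
circle 0.5977 -0.0341 r 0.0145 px [298. 180.]
circle 0.5983 -0.0334 r 0.0057 px [298. 178.]
circle 0.6479 -0.0375 r 0.0041 px [296.  55.]
circle 0.6481 -0.0374 r 0.0106 px [296.  54.]
```

```bash
python3 -m crank '[[-0.62,0.006,-0.0055,0,-0.06],[-0.62,0,0,0,0],[-0.62,0,0,0,0]]';python3 -m crank '[[-0.62,0.009,0,0,0],[-0.62,0.009,0,0,0],[-0.62,0.009,0,0,0],[-0.62,0.006,0,0,0],[-0.62,0,0,0,0]]'; python3 look.py w11
```

```text
t: 9.85
eef_pos: [0.5603, -0.0324, 0.0624]
tcp_rot: [-179.8, 0.1, -1.1]
force: [-1.3, -0.1, 0.6]
opening: 0.194
t: 10.27
eef_pos: [0.5967, -0.0338, 0.0624]
tcp_rot: [-179.8, 0.1, -1.2]
force: [-0.1, -0.2, 0.3]
opening: 0.188
[ 0.5967 -0.0338  0.0624] -1.21
circle 0.619 -0.0337 r 0.006 px [316. 224.]
circle 0.6589 -0.0352 r 0.0042 px [317. 133.]
circle 0.6586 -0.0351 r 0.0107 px [317. 134.]
```

View pics/w11.png

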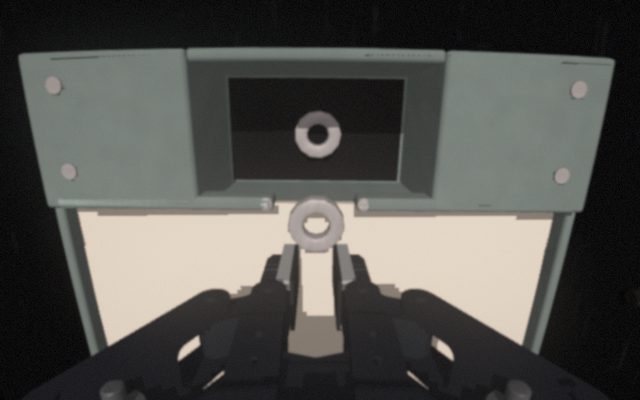

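The second washer at (316,224) is centred between the posts (266 and 363). I'll push it through.

```bash
python3 -m crank '[[-0.62,0.007,0,0,0],[-0.62,0.007,0,0,0],[-0.62,0.005,0,0,0],[-0.62,0,0,0,0],[-0.62,0,0,0,0]]';  python3 look.py w12
```

```text
t: 10.73
eef_pos: [0.6167, -0.0344, 0.0618]
tcp_rot: [-179.8, 0.2, -1.2]
force: [-0.1, 0.1, -0.5]
opening: 0.191
[ 0.6167 -0.0344  0.0618] -1.24
circle 0.6593 -0.0357 r 0.0153 px [317. 179.]
```

View pics/w12.png

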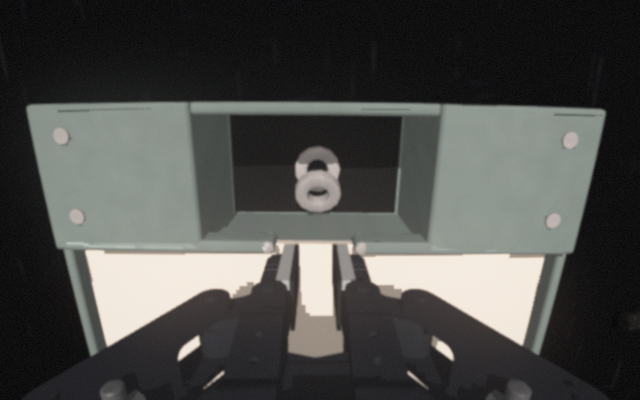

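Both washers are in the slot, at (317,165) and (317,190). Now the last one, nearly straight.

```bash
python3 -m crank '[[-0.62,-0.003,0,-0.025,0],[-0.62,-0.003,0,-0.025,0],[-0.62,-0.035,0.002,0,0],[-0.62,-0.035,0.002,0,-0.05],[-0.62,-0.035,0.002,0,0]]';  python3 -m crank '[[-0.62,-0.025,0,0,0],[-0.62,0,0,0,0],[-0.62,0,0,0,0]]'; python3 look.py w13
```

```text
t: 11.2
eef_pos: [0.5086, -0.0397, 0.114]
tcp_rot: [-179.8, -0.1, 1.8]
force: [-0.4, -0.2, 0.9]
opening: 0.19
t: 11.45
eef_pos: [0.4738, -0.0405, 0.1138]
tcp_rot: [-179.8, 0.2, 1.8]
force: [0.4, -0.8, -0.4]
opening: 0.191
[ 0.4738 -0.0405  0.1138] 1.8
circle 0.5044 -0.0371 r 0.0145 px [313. 181.]
circle 0.5053 -0.0372 r 0.0058 px [313. 180.]
circle 0.4251 0.0139 r 0.0042 px [236. 293.]
```

```bash
python3 -m crank '[[-0.62,0,-0.0023,0.025,0],[-0.62,0,0,0.023,0],[-0.62,0,0,0.002,0],[-0.62,0,0,0,0]]'; python3 look.py w14; python3 -m crank '[[-0.62,0.008,0,0,0],[-0.62,0.010,0,0,0],[-0.62,0.010,0,0.001,0],[-0.62,0.010,0,0.001,0],[-0.62,0.010,0,0.001,0]]';python3 -m crank '[[-0.62,0.010,0,0.001,0],[-0.62,0.010,0,0.001,0],[-0.62,0.009,0,0.001,0],[-0.62,0.008,0,0,0],[-0.62,0,0,0,0]]'; python3 look.py w15
```

```text
t: 11.83
eef_pos: [0.4795, -0.038, 0.064]
tcp_rot: [-179.8, -0.2, 1.8]
force: [0.2, -0.4, -0.6]
opening: 0.184
[ 0.4795 -0.038   0.064 ] 1.8
circle 0.5052 -0.0368 r 0.014 px [315. 220.]
circle 0.5055 -0.0367 r 0.0059 px [316. 214.]
t: 12.3
eef_pos: [0.534, -0.0365, 0.0648]
tcp_rot: [-179.8, -0.4, 1.8]
force: [-0.2, -0.1, 0.2]
opening: 0.192
t: 12.72
eef_pos: [0.5794, -0.0352, 0.0624]
tcp_rot: [-179.8, -0.6, 1.8]
force: [-0.6, -0.1, -0.5]
opening: 0.195
[ 0.5794 -0.0352  0.0624] 1.81
circle 0.6544 -0.0346 r 0.0041 px [321. 101.]
circle 0.6024 -0.0338 r 0.0059 px [316. 222.]
circle 0.6495 -0.0343 r 0.0149 px [321. 114.]
```

The washer is at (0.602, −0.034), on the gate axis. I'll finish the push, back off and lift.

```bash
python3 -m crank '[[-0.62,0.008,0,0,0],[-0.62,0.009,0.0003,0,0],[-0.62,0.008,0.0003,0,0],[-0.62,0.007,0,0,0],[-0.62,0.004,0,0,0]]'; python3 -m crank '[[-0.62,0.0,0,0,0],[-0.62,0,0,0,0],[-0.62,0,0,0,0]]'; python3 look.py w16
```

```text
t: 13.18
eef_pos: [0.6155, -0.0346, 0.0621]
tcp_rot: [-179.8, -0.4, 1.8]
force: [0.5, -0.8, 0.7]
opening: 0.189
t: 13.43
eef_pos: [0.6169, -0.0346, 0.0621]
tcp_rot: [-179.8, -0.5, 1.8]
force: [0.7, 0.3, 0.7]
opening: 0.191
[ 0.6169 -0.0346  0.0621] 1.81
```

View pics/w16.png

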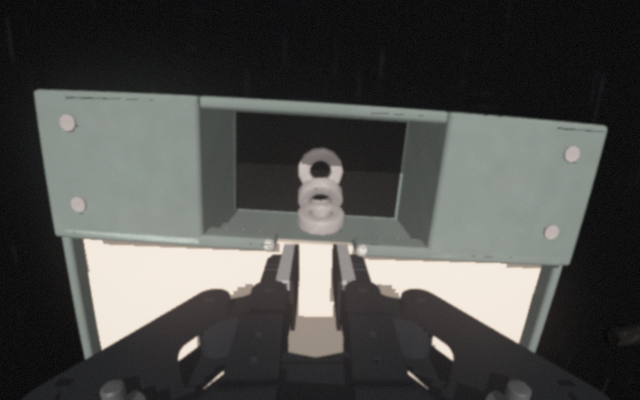

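All three are past the deck edge, and the third leans on the second. I'll back away, lift clear and check from above.

```bash
python3 -m crank '[[-0.62,-0.010,0,0,0],[-0.62,-0.015,0,-0.025,0],[-0.62,-0.01,0,-0.04,0],[-0.62,-0.01,0,-0.04,0],[-0.62,0,0,0,0]]'; python3 -m crank '[[-0.62,0,0,0,0],[-0.62,0,0,0,0],[-0.62,0,0,0,0],[-0.62,0,0,0,0],[-0.62,0,0,0,0]]'; python3 look.py w17
python3 - <<'E'
from h import *
z=np.load("pics/w17.npz"); C=cam("wrist",(z["p"],z["R"])); im=cv2.imread("pics/w17.png"); t=capture("top"); cv2.imwrite("pics/top9.png",t); t0=cv2.imread("pics/top0.png")
u,v=topix(C,[[.655,-.034,.03]])[0].astype(int); print(u,v)
a=cv2.resize(im[max(0,v-65):v+85,u-100:u+100],(800,600),interpolation=cv2.INTER_CUBIC)[:,:560]
a=cv2.resize(im[max(0,v-65):max(0,v-65)+120,u-100:u+100],(600,360),interpolation=cv2.INTER_CUBIC)
b=np.hstack([cv2.resize(x[115:270,270:415],(300,240),interpolation=cv2.INTER_AREA) for x in(t0,t)])
cv2.imwrite("pics/fin.png",np.vstack([a,b]))
E
```

```text
t: 13.9
eef_pos: [0.5626, -0.0362, 0.1663]
tcp_rot: [-179.8, 0.1, 1.8]
force: [2.0, -0.7, 0.1]
opening: 0.191
t: 14.32
eef_pos: [0.5595, -0.0363, 0.1662]
tcp_rot: [-179.8, 0.1, 1.8]
force: [-1.1, 0.3, -0.3]
opening: 0.187
[ 0.5595 -0.0363  0.1662] 1.8
317 77
```

View pics/fin.png

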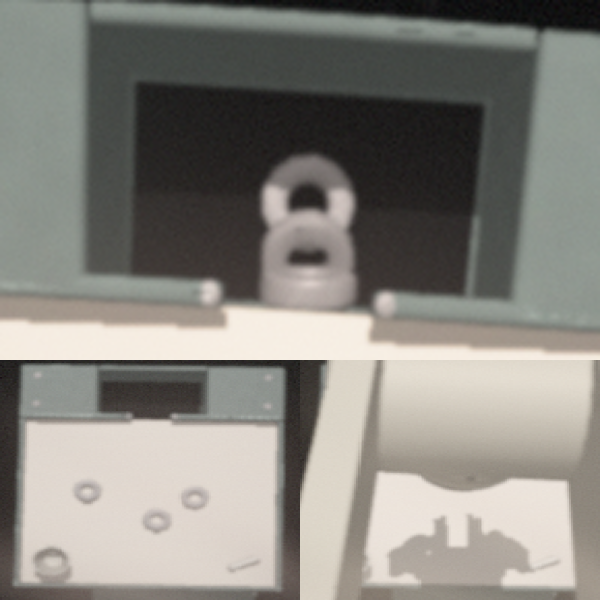

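Final view: all three washers are in the slot. The third leans against the slot's near wall, and its apparent size puts its upper rim at z ≈ 0.02–0.03, well below the deck at 0.05. The arm blocks the top camera, so I'll withdraw it and check numerically that the deck objects haven't moved and that everything has settled.

```bash
python3 -m crank '[[-0.62,0,0,-0.03,0],[-0.62,0,0,-0.03,0],[-0.62,-0.01,0.04,0,0],[-0.62,-0.01,0.04,0,0],[-0.62,-0.01,0.04,0,0]]' >/dev/null; for i in 1 2; do python3 -m crank '[[-0.62,-0.01,0.04,0,0],[-0.62,-0.01,0.04,0,0],[-0.62,-0.01,0.04,0,0],[-0.62,-0.01,0.04,0,0],[-0.62,-0.01,0.04,0,0]]'; done
python3 - <<'E'
from h import *
t0=cv2.imread("pics/top0.png").astype(int); t=capture("top"); cv2.imwrite("pics/top10.png",t); t2=capture("top").astype(int); t=t.astype(int)
def D(a,b,r): y0,y1,x0,x1=r; d=abs(cv2.blur((a-b)[y0:y1,x0:x1].astype(np.float32),(3,3))).max(2); return d.max().round(0),int((d>25).sum())
for n,r in dict(crucible=(230,262,281,312),stir=(238,257,375,402),deck_free=(160,192,285,400),slot=(122,152,318,370),w_left=(192,208,304,321),w_right=(196,212,355,372),w_mid=(211,227,337,354)).items(): print(n,"start-now",D(t0,t,r),"two frames",D(t,t2,r))
E
```

```text
t: 15.25
eef_pos: [0.4911, -0.3591, 0.2221]
tcp_rot: [-179.6, 0.5, 2.6]
force: [0.6, 0.6, -0.1]
opening: 0.186
t: 15.67
eef_pos: [0.4474, -0.5627, 0.217]
tcp_rot: [-179.4, 0.7, 2.5]
force: [0.1, -0.7, -0.3]
opening: 0.189
crucible start-now (np.float32(3.0), 0) two frames (np.float32(2.0), 0)
stir start-now (np.float32(2.0), 0) two frames (np.float32(2.0), 0)
deck_free start-now (np.float32(3.0), 0) two frames (np.float32(2.0), 0)
slot start-now (np.float32(106.0), 205) two frames (np.float32(5.0), 0)
w_left start-now (np.float32(58.0), 128) two frames (np.float32(2.0), 0)
w_right start-now (np.float32(49.0), 121) two frames (np.float32(2.0), 0)
w_mid start-now (np.float32(49.0), 125) two frames (np.float32(2.0), 0)
```

```bash
python3 -m crank '[[-0.62,0,0,0,0],[-0.62,0,0,0,0],[-0.62,0,0,0,0],[-0.62,0,0,0,0]]'; python3 -c "
from station import order
print(order.job_done())"
```

```text
t: 16.1
eef_pos: [0.4453, -0.5654, 0.213]
tcp_rot: [-179.2, 0.8, 2.2]
force: [0.3, -0.4, 0.3]
opening: 0.189
the job is handed in; nothing more can be done
None
```

I pushed all three washers through the gate one after another (left, right, then the middle one) and handed the job in at about 16 s, with no verdict reported. I used the fingertips about 16 mm apart as a cradle. Wrist pictures showed each of the first two in the slot before the next one went through.

Last checks, all made before handing in:
- **Crucible and stirring bar:** the top camera showed no change from the start picture, so they have not moved.
- **Deck and slot:** the deck is clear of washers, the slot contents were the same in two consecutive frames, and the arm was well clear.
- **Forces:** the fingertips brushed the deck lightly; the highest force reading was about 4 N.
- **Third washer:** it does not lie flat. It leans on the second washer and the slot's near wall. I estimate its upper rim at 0.02–0.03 m, below the 0.05 m deck, but only from its apparent size in one picture (good to about 5 mm).

No check failed. The wrist and top cameras differed by up to about 3 mm in the washer positions, so I corrected from close wrist views.

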